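Free the sphere tray and hold it over the polishing lap

ROBOT

A 7-joint arm with a two-finger parallel gripper is mounted at the origin on the work surface. World frame = base frame: x ahead of the robot, y to its left, z up, the work surface at z = 0. Lengths are in mm, angles in rad, forces in N, time in s.
With the tool pointing down it reaches from about 400 to 925 mm from the base axis. Payload 5.6 kg.
Tool frame: the origin (TCP) lies at the very end of the fingers, on their centre line; the grasp point (between the pads) lies 19 mm behind it; y points along the fingers, z is the direction in which the jaws open and shut, and the axes are right-handed (so a half turn about y gives the same grasp; the last joint's range is limited). The gripper opens to 85 mm and grips with 20 to 120 N. Pads are 22 mm wide; open, the fingers measure 114 mm over their backs; the gripper's body (76 mm by 85 mm) begins 54 mm behind the grasp point. The pads swing forward as they close: fully open they stand 13 mm farther back than shut.
Start: joints at [-1.329, 0.468, -0.012, 1.603, 0.006, 1.071, -0.056], TCP at [182.668, 623.811, 231.29] pointing down, gripper open.
Joint ranges: [-2.53, 2.53], [-0.31, 2.02], [-1.57, 1.55], [0.28, 2.44], [-1.29, 4.43], [0.15, 1.84], [-2.92, 2.92]. Speed limits (rad/s): [2.57, 2.57, 3.14, 3.14, 3.14, 3.14, 3.14].

INTERFACE

Orientations are given as a unit quaternion [x, y, z, w].
In Python, from bench import bot gives the robot as it stands.
- The arm moves only by the tool arm_command, never from a script. Its argument "deltas" is a list that holds one entry, the list of rows, each a list of 7 numbers: the gripper command: -1 is shut, 1 is fully open, values between are in proportion, then the shift along the tool's x, y, z in m, then the turn, a rotation vector about the tool's x, y, z in rad. In form: [[[hand, tx, ty, tz, ax, ay, az], ...]]. A call has 1 to 12 rows; each row is the pose to reach, as a shift and turn from the pose measured when the call began, along the tool's axes at that moment; what a row does not reach only later rows make up. A row lasts 1/8 s, in which the tool goes at most 62.5 mm and 10.7 degrees, less where a joint would pass 70% of its speed; a pose out of reach is approached as far as the arm can. A call with a gripper value outside its range is refused whole. The fingers move at their own pace and stop on an object; "force" is the grip in N (left out, the last holds). Time passes only in rows, so rows that repeat a pose let the fingers close. It gives the time, the measured TCP pose, the force and the opening at its end, in the units of the state.
- bot.get_state(): the state, without advancing time (a new reading comes with each control period).
- bot.get_image(name): name is "scene" or "top"; returns the picture (400x640x3 uint8, blue, green, red); there is no depth.
- bot.camera_params(name): a dict with "fx", "fy", "cx", "cy" (pixels), "extrinsics" (4x4, takes a point from camera to world coordinates). Camera axes: x right, y up, looking along -z (the intrinsics and any distortion apply to the point x, -y, -z); pixel columns grow to the right and rows downward; lengths in mm; the calibration is good to about 2 mm. A picture is of the moment at which its call begins. camera_params takes no time and is no camera call.
- bot.close_job(): hands the job in, once; it reports no verdict.
The state is a dict: "time": time; "joints": joint angles; "qvel": joint speeds; "joint_torque": joint torques, N m; "tool_pos": TCP position; "tool_rot": TCP orientation; "ft_force": force on the tool from outside, world axes, zero at the start; "torque": the same for the moment, N m; "width": opening from 0.0 (shut) to 1.0 (fully open).
Only numpy, scipy, OpenCV 4.12 (cv2) and the standard library are available. Lean on these libraries where they do the work, as an engineer would, in place of code of your own. Each camera call takes 0.05 s, during which the arm holds its last target.

TASK

Turn the red clamp knob on the oak keeper board about a quarter turn anticlockwise (seen from above) so that its brass arm swings fully clear of the sphere tray. Then lift the tray by its upright wooden grip and carry it, level, with the loose purple sphere staying in its brass pocket, until the sphere is above the middle of the round blue lap and the tray's underside is about 100 mm above the lap's top. Finish while still holding the tray there, level and still: do not set it down or let go; leave the other things on the bench undisturbed.

Things in the scene. Friction and masses are not known exactly. Their poses are not given: they have to be found in the camera images.
- dock: oak keeper board, fixed to the bench, 250 x 110 x 14 mm. Origin: bench level, under the middle of the parked tray (the board reaches from x = -150 to x = +100 mm). Its x axis runs along its length; the clamp stands at x = -103 mm; z up. Low brass lips (8 mm high) surround the tray with about 4 mm play on its long sides and at its +x end. The board's place and yaw vary, and the board and the lap may change sides of the bench
- clamp (a joint): turn of the clamp knob in rad about its vertical axis, growing anticlockwise seen from above. 0 to 0.2 at the start: its brass arm (14 mm wide, 43 mm from the axis to its end) points along the board's +x and lies over the end of the tray, about 2 mm above it, so that the tray cannot be lifted. At 1.15 or more the arm is clear of the tray; hard stop at 1.57. Some friction (about 0.06 N m), no spring: it stays where it is left
- clamp_grip (a point): middle of the red upright wing of the clamp knob, on the knob's axis, 59 mm above the bench. The wing is 12 mm thick, 42 mm long along this frame's x axis (the brass arm points along +x too) and 34 mm tall (its top 70 mm, its underside 36 mm above the bench); the brass arm under it has its top 30 mm above the bench. z up; turns with the knob
- tray: loose aluminium sphere tray, 150 (x) x 80 (y) x 6 mm plate, about 0.28 kg (varies), origin at the centre of its underside, x along its length, z up. Parked on the board, with its underside 14 mm above the bench and its axes along the board's. From the middle of the plate rises a dark wooden grip
- tray_grip (a point): point to grip on the dark wooden upright grip of the tray, 62 mm above the tray's underside (76 mm above the bench when parked). The grip is 12 mm thick (y), 40 mm long (x), its top 76 mm above the tray's underside. Axes as the tray's
- pocket (a point): where the sphere's centre lies when at rest in the middle of its pocket: 50 mm from the middle of the tray along its x axis, 18 mm above its underside. The pocket is a brass ring on the plate, 4 mm high, 26 mm inside and 36 mm outside diameter; the sphere can roll about 4 mm in it and jumps out if the tray tips far or is jerked
- ball_center (a point): centre of the loose polished purple sphere, 24 mm diameter, 20 g, lying in the tray's pocket
- ball: the same sphere as a body (its axes turn as it rolls)
- lap: loose round blue ceramic polishing lap lying flat on the bench, 150 mm diameter, 16 mm thick, 0.75 kg; origin at the centre of its underside, z up
- lap_top (a point): centre of the lap's top face, 16 mm above the bench, z up
- dop_pot: bystander: loose squat brass dop pot, 80 mm diameter, 50 mm tall, with a short wooden handle; origin at the centre of its underside; leave alone
- amethyst: bystander: loose rough amethyst chunk about 80 mm wide and 55 mm tall; origin at its underside; leave alone. Beyond it, along the far side of the bench (x over 0.76 m), are fixed things to keep clear of: an oak stand of upright dop sticks, 171 mm tall, and a cast-iron quill, 92 mm tall
- jar: bystander: loose closed jar, 52 mm diameter, 70 mm tall; origin at its underside; leave alone
- loupe: bystander: loose black loupe, 40 mm diameter, 30 mm tall; origin at its underside; leave alone
Not all that is in view belongs to the job. There is more than one size of the lap; the job needs the middle-sized.

How it is judged:
By the outcome, as a careful person would: the job done as asked, in the order asked, and still so for the second after the job is handed in, while the arm keeps its last pose, push and grip.
It also fails if it takes over 58 s, if anything falls off the work surface, if the arm or the gripper's body presses on something with over 40 N, if the wrist force passes 120 N, or if a joint passes its speed limit or range.

## Working session

There is one attempt and no reset: what is moved stays moved. The work goes in short steps, Python scripts to look and compute and a tool call to move; the robot and the scene stay as the last step left them, time stands still between calls to the robot, and variables do not carry over. Pictures are saved under pics/ and viewed, and the job is handed in when it is done.

Besides the shell and the picture viewer there is one more tool, called after "Call:" as a command line: name --argument value ..., lists and objects as JSON in quotes. arm_command: Moves the arm, as the interface text tells. Its arguments: {"type":"object","properties":{"deltas":{"type":"array","items":{"type":"array","items":{"type":"array","items":{"type":"number"}}}},"force":{"type":"number"}},"required":["deltas"]}

```bash
mkdir -p pics; ls; python3 - <<'E'
from bench import bot
import cv2
print(bot.get_state())
for n in("scene","top"):
    cv2.imwrite(f"pics/{n}0.png",bot.get_image(n)); p=bot.camera_params(n); print(n,p)
E
```

```text
pics
{'time': 0.0, 'joints': array([-1.32902675,  0.46837084, -0.01165037,  1.60362554,  0.00597387,
        1.07139203, -0.05630595]), 'qvel': array([-0.00038737,  0.00023847, -0.00028189,  0.00112404, -0.0009892 ,
        0.00157575,  0.00117811]), 'joint_torque': array([ 3.53312143e-04, -5.32377720e+01,  2.16916233e-02, -2.51306999e+01,
        1.14658079e-02,  7.67077465e-03, -1.33464107e-05]), 'tool_pos': array([182.48292796, 623.27829098, 230.34165489]), 'tool_rot': array([ 0.7005685 , -0.10041596,  0.10029477, -0.69932923]), 'ft_force': array([-0.23134899,  0.04164741, -0.08818462]), 'torque': array([-0.01559472,  0.04138218, -0.0391843 ]), 'width': 0.9988890590256344}
scene {'fx': 411.23311619907906, 'fy': 411.23311619907906, 'cx': 315.1855936596217, 'cy': 200.63193066621062, 'extrinsics': array([[-7.76901397e-01, -4.77487916e-01,  4.10401645e-01,
         1.07533723e+03],
       [ 6.29342594e-01, -5.69492098e-01,  5.28778450e-01,
         6.78781593e+02],
       [-1.87648262e-02,  6.69091952e-01,  7.42942690e-01,
         1.09239982e+03],
       [ 0.00000000e+00,  0.00000000e+00,  0.00000000e+00,
         1.00000000e+00]])}
top {'fx': 369.15997482986023, 'fy': 369.15997482986023, 'cx': 320.8612106401962, 'cy': 200.36859428827393, 'extrinsics': array([[-5.25831132e-03,  9.81391158e-01, -1.91947244e-01,
         3.60569788e+02],
       [-9.99970463e-01, -6.23646509e-03, -4.49214936e-03,
        -1.51861853e+01],
       [-5.60562795e-03,  1.91917954e-01,  9.81394964e-01,
         1.02251262e+03],
       [ 0.00000000e+00,  0.00000000e+00,  0.00000000e+00,
         1.00000000e+00]])}
```

View pics/scene0.png

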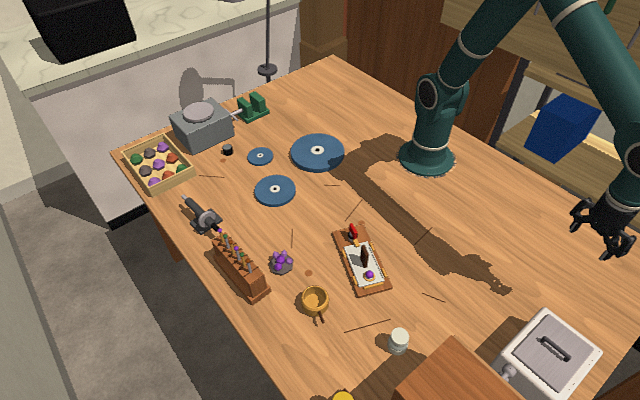

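View pics/top0.png

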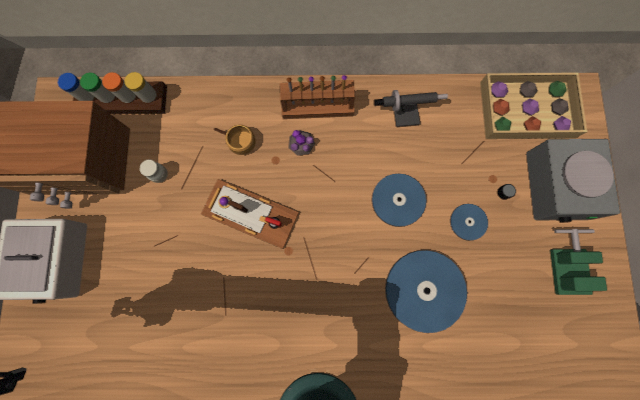

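Scene view: board at about (361,260). Top view: board at (250,212), with the red knob at (271,222), the purple sphere at (224,201) and the grip at (236,206). The middle-sized lap is at (399,200), the large one at (427,290) and the small one at (469,221).

```bash
cat > h.py <<'E'
import numpy as np,cv2
from bench import bot
P={n:bot.camera_params(n) for n in("scene","top")}
def ray(n,u,v):
    p=P[n];E=p["extrinsics"];d=np.array([(u-p["cx"])/p["fx"],-(v-p["cy"])/p["fy"],-1.])
    return E[:3,3],E[:3,:3]@d
def plane(n,u,v,z):
    o,d=ray(n,u,v);return o+d*(z-o[2])/d[2]
def proj(n,X):
    p=P[n];E=p["extrinsics"];c=E[:3,:3].T@(np.asarray(X,float)-E[:3,3]);return np.array([p["cx"]-p["fx"]*c[0]/c[2],p["cy"]+p["fy"]*c[1]/c[2]])
def tri(a,b):
    o1,d1=ray("scene",*a);o2,d2=ray("top",*b)
    A=np.stack([d1,-d2],1);t=np.linalg.lstsq(A,o2-o1,rcond=None)[0]
    return (o1+d1*t[0]+o2+d2*t[1])/2,np.linalg.norm(o1+d1*t[0]-o2-d2*t[1])
def mask(img,lo,hi,box):
    h=cv2.cvtColor(img,cv2.COLOR_BGR2HSV);m=cv2.inRange(h,lo,hi);k=np.zeros_like(m);x0,y0,x1,y1=box;k[y0:y1,x0:x1]=255
    return m&k
E
python3 - <<'E'
from h import *
S=cv2.imread("pics/scene0.png");T=cv2.imread("pics/top0.png")
cv2.imwrite("pics/zt.png",cv2.resize(T[170:260,190:310],None,fx=6,fy=6,interpolation=cv2.INTER_CUBIC))
cv2.imwrite("pics/zs.png",cv2.resize(S[215:305,320:400],None,fx=6,fy=6,interpolation=cv2.INTER_CUBIC))
for n,I,box in(("scene",S,(245,165,305,215)),("top",T,(365,165,433,235))):
    m=mask(I,(95,80,40),(120,255,255),box);c=max(cv2.findContours(m,0,1)[0],key=cv2.contourArea)
    e=cv2.fitEllipse(c);print(n,"lap",e,[plane(n,*e[0],z).round(1) for z in (8,16)])
for n,I,box in(("scene",S,(335,215,400,300)),("top",T,(200,175,300,250))):
    for nm,lo,hi in(("red",(0,200,90),(5,255,255)),("red2",(174,150,60),(180,255,255)),("purple",(125,80,40),(160,255,255))):
        m=mask(I,lo,hi,box);q=cv2.moments(m,True)
        if q["m00"]:print(n,nm,q["m00"],q["m10"]/q["m00"],q["m01"]/q["m00"])
    # white plate
E
```

```text
scene lap ((274.4618225097656, 190.46826171875), (30.82582664489746, 39.58440017700195), 81.78900909423828) [array([ 558.6, -227. ,    8. ]), array([ 562.4, -220.3,   16. ])]
top lap ((398.6299743652344, 199.5416259765625), (50.54722595214844, 51.94807052612305), 117.49827575683594) [array([ 560. , -228.2,    8. ]), array([ 558.4, -226.5,   16. ])]
scene red 41.0 353.5121951219512 230.0
scene red2 13.0 352.7692307692308 232.0
scene purple 45.0 369.0 274.0
top red 18.0 273.77777777777777 220.55555555555554
top red2 1.0 272.0 218.0
top purple 54.0 223.38888888888889 200.61111111111111
```

```bash
sleep 0.1
```

```text
(no output)
```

View pics/zt.png

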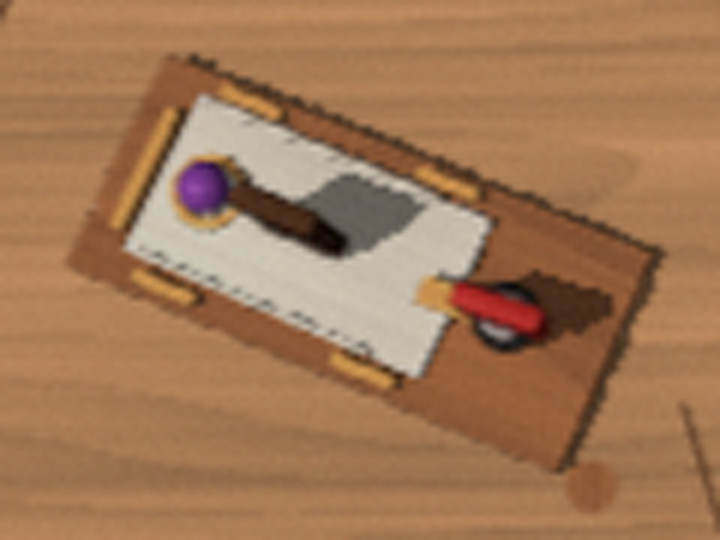

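View pics/zs.png

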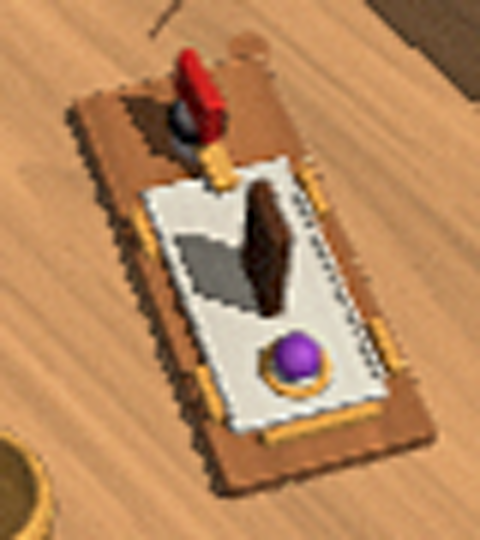

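Zoomed views: the plate corners in the top view (6x) are (203,95), (492,215), (420,377), (127,247). In the scene view they are (145,193), (288,158), (385,393), (237,432). The wing and arm point towards the tray.

```bash
python3 - <<'E'
from h import *
zt=lambda x,y:(190+(x+.5)/6-.5,170+(y+.5)/6-.5)
zs=lambda x,y:(320+(x+.5)/6-.5,215+(y+.5)/6-.5)
ct=[plane("top",*zt(*c),20) for c in((203,95),(492,215),(420,377),(127,247))]
cs=[plane("scene",*zs(*c),20) for c in((237,432),(145,193),(288,158),(385,393))]
for c in(ct,cs):
    c=np.array(c)[:,:2];print(c.round(1).tolist(),c.mean(0).round(1))
    a=c[0]+c[3]-c[1]-c[2];print("yaw",np.degrees(np.arctan2(a[1],a[0])),np.linalg.norm(a)/2, np.linalg.norm(c[0]+c[1]-c[2]-c[3])/2)
C=(np.mean(ct,0)+np.mean(cs,0))/2
bt=plane("top",223.4,200.6,32);bs=plane("scene",369,274,32);print("ball",bt.round(1),bs.round(1), tri((369,274),(223.4,200.6)))
w=[plane("top",*zt(*p),70) for p in((455,292),(545,325))];print("wing",np.round(w,1),np.mean(w,0))
# board corners z=14
b=np.array([plane("top",*zt(*p),14) for p in((180,58),(662,250),(562,470),(68,262))])[:,:2]
a=b[0]+b[3]-b[1]-b[2];u=a/np.linalg.norm(a);print("board",b.mean(0),np.degrees(np.arctan2(a[1],a[0])),np.linalg.norm(a)/2,"origin",b.mean(0)+25*u,"clamp",b.mean(0)-78*u)
s=bot.get_state()
from scipy.spatial.transform import Rotation as R
print(R.from_quat(s["tool_rot"]).as_matrix().round(3),s["time"])
E
```

```text
[[600.9, 261.4], [543.3, 125.6], [468.8, 156.8], [529.4, 293.1]] [535.6 209.2]
yaw 66.51080642904475 148.36874509233047 79.50898175222937
[[598.4, 263.6], [537.6, 127.5], [463.5, 159.3], [526.9, 294.3]] [531.6 211.2]
yaw 65.40374066073583 149.09810410713254 79.22277126373505
ball [555.4 256.2  32. ] [551.9 256.   32. ] (array([554.04548514, 256.26056558,  34.71264203]), np.float64(2.252047910176135))
wing [[500.3 133.9  70. ]
 [485.6  94.6  70. ]] [492.96041431 114.27293695  70.        ]
board [524.55563665 184.10608144] 67.45745693607134 247.21545621330853 origin [534.13986971 207.19595967] clamp [494.65282948 112.06566137]
[[ 0.96  -0.     0.281]
 [-0.281 -0.002  0.96 ]
 [ 0.    -1.    -0.002]] 0.1
```

```bash
cat >> h.py <<'E'
from scipy.spatial.transform import Rotation as R
def delta(p,jaw):
    s=bot.get_state();R0=R.from_quat(s["tool_rot"]).as_matrix();j=np.radians(jaw)
    z=np.array([np.cos(j),np.sin(j),0]);y=np.array([0,0,-1.]);Rt=np.stack([np.cross(y,z),y,z],1)
    rv=R.from_matrix(R0.T@Rt).as_rotvec();t=R0.T@(np.array(p,float)-s["tool_pos"])/1000
    jz=R0[:,2];print("t",s["time"],"pos",s["tool_pos"].round(1),"jaw",np.degrees(np.arctan2(jz[1],jz[0])).round(1),"shift",t.round(4),"turn",rv.round(3),"w",s["width"].round(3),"F",s["ft_force"].round(1),"T",s["torque"].round(2))
E
python3 -c "
from h import *
delta((493,114.5,180),-21.5)"
```

```text
Traceback (most recent call last):
  File "h.py", line 23, in delta
    jz=R0[:,2];print("t",s["time"],"pos",s["tool_pos"].round(1),"jaw",np.degrees(np.arctan2(jz[1],jz[0])).round(1),"shift",t.round(4),"turn",rv.round(3),"w",s["width"].round(3),"F",s["ft_force"].round(1),"T",s["torque"].round(2))
                                                                                                                                                             ^^^^^^^^^^^^^^^^
AttributeError: 'float' object has no attribute 'round'
```

```bash
sed -i 's/s\["width"\].round(3)/round(s["width"],3)/' h.py
python3 -c "
from h import *
delta((493,114.5,180),-21.5)"
```

```text
t 0.1 pos [182.5 623.3 230.4] jaw 73.7 shift [ 0.4409  0.0511 -0.401 ] turn [1.000e-03 1.661e+00 1.000e-03] w 0.995 F [-0.5 -0.2 -0.1] T [ 0.   -0.   -0.02]
```

Call:
arm_command --deltas '[[[1, 0.02, 0.0, -0.018, 0, 0.08, 0], [1, 0.06, 0.002, -0.055, 0, 0.23, 0], [1, 0.105, 0.005, -0.095, 0, 0.4, 0], [1, 0.15, 0.01, -0.136, 0, 0.57, 0], [1, 0.195, 0.015, -0.177, 0, 0.74, 0], [1, 0.24, 0.02, -0.218, 0, 0.9, 0], [1, 0.285, 0.025, -0.259, 0, 1.07, 0], [1, 0.33, 0.03, -0.3, 0, 1.24, 0], [1, 0.37, 0.035, -0.336, 0, 1.4, 0], [1, 0.405, 0.04, -0.368, 0, 1.53, 0], [1, 0.43, 0.045, -0.391, 0, 1.62, 0], [1, 0.441, 0.051, -0.401, 0, 1.661, 0]]]' --force 20

```text
time: 1.6
tool_pos: [493.7, 112.7, 179.8]
tool_rot: [0.397, -0.585, 0.586, -0.396]
ft_force: [-0.8, -0.2, 0.9]
width: 1.002
```

```bash
python3 - <<'E'
from h import *
delta((493,114.5,40),-21.5)
for n in("scene","top"):
    I=bot.get_image(n);u=proj(n,[520,170,30]).astype(int);print(u)
    cv2.imwrite(f"pics/{n}1.png",cv2.resize(I[u[1]-70:u[1]+60,u[0]-80:u[0]+80],None,fx=4,fy=4,interpolation=2))
E
```

```text
t 1.6 pos [493.7 112.7 179.8] jaw -21.7 shift [-0.0017  0.1398 -0.0014] turn [-0.001 -0.004  0.002] w 1.002 F [-0.8 -0.2  0.9] T [ 0.04  0.02 -0.06]
[357 250]
[254 213]
```

```bash
sleep 0.1
```

```text
(no output)
```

View pics/scene1.png

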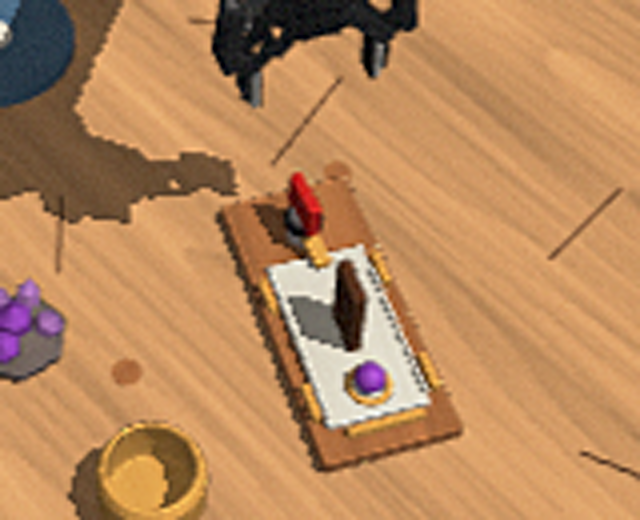

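View pics/top1.png

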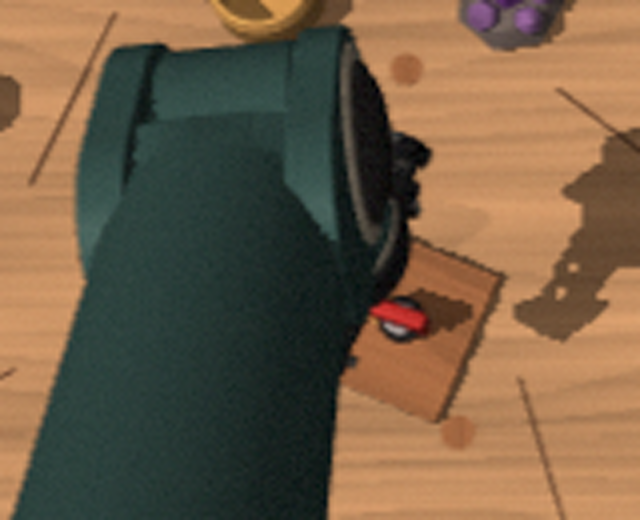

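The scene view shows the open fingers above the clamp, with tips at crop (250,100) and (375,70), and nothing on the board has changed. Descending next.

Call:
arm_command --deltas '[[[1, -0.001, 0.02, -0.001, 0, 0, 0], [1, -0.0017, 0.055, -0.0014, 0, 0, 0], [1, -0.0017, 0.09, -0.0014, 0, 0, 0], [1, -0.0017, 0.115, -0.0014, 0, 0, 0], [1, -0.0017, 0.13, -0.0014, 0, 0, 0], [1, -0.0017, 0.137, -0.0014, 0, 0, 0], [1, -0.0017, 0.137, -0.0014, 0, 0, 0]]]' --force 20

```text
time: 2.58
tool_pos: [492.0, 115.6, 42.5]
tool_rot: [0.399, -0.584, 0.585, -0.397]
ft_force: [-0.2, -0.5, -0.8]
width: 1.003
```

```bash
python3 - <<'E'
from h import *
delta((493,114.5,43),-21.5)
print(proj("scene",[493.7,112.7,190]))
n="scene";I=bot.get_image(n);u=np.array([357,250])
cv2.imwrite(f"pics/{n}2.png",cv2.resize(I[u[1]-70:u[1]+60,u[0]-80:u[0]+80],None,fx=5,fy=4.6,interpolation=2))
E
```

```text
t 2.575 pos [492.  115.6  42.5] jaw -21.6 shift [ 0.0007 -0.0005  0.0013] turn [ 0.001 -0.001  0.003] w 1.003 F [-0.2 -0.5 -0.8] T [-0.01 -0.03  0.05]
[353.48518692 201.88581239]
```

```bash
sleep 0.1
```

```text
(no output)
```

View pics/scene2.png

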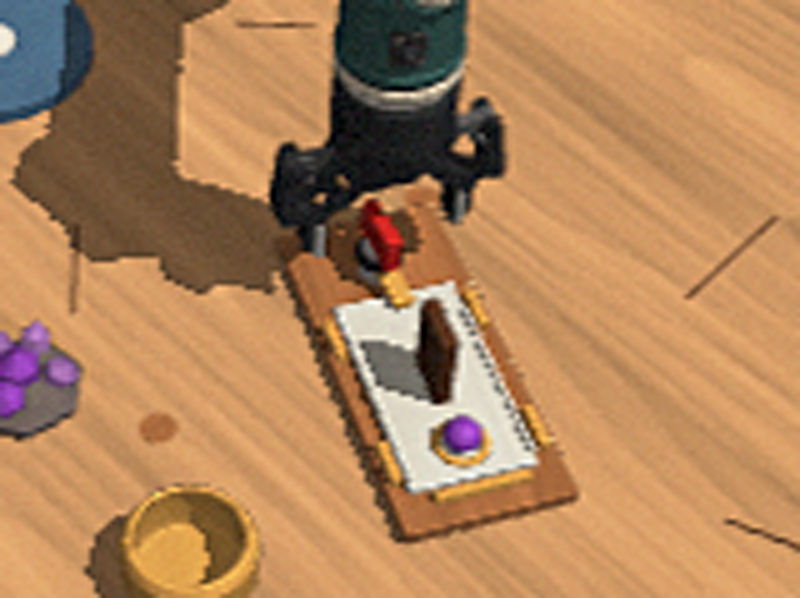

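Both fingers straddle the wing (tips at (320,250) and (457,215), wing at (383,240)). Closing gently.

Call:
arm_command --deltas '[[[0, 0.0007, 0, 0.001, 0, 0, 0], [-0.4, 0.0007, 0, 0.001, 0, 0, 0], [-0.7, 0.0007, 0, 0.001, 0, 0, 0], [-1, 0.0007, 0, 0.001, 0, 0, 0], [-1, 0.0007, 0, 0.001, 0, 0, 0], [-1, 0.0007, 0, 0.001, 0, 0, 0], [-1, 0.0007, 0, 0.001, 0, 0, 0], [-1, 0.0007, 0, 0.001, 0, 0, 0]]]' --force 20

```text
time: 3.62
tool_pos: [493.4, 114.4, 43.0]
tool_rot: [0.398, -0.584, 0.585, -0.397]
ft_force: [0.4, -1.7, 3.9]
width: 0.137
```

```bash
python3 - <<'E'
from h import *
delta((493,114.5,43),-21.5)
E
```

```text
t 3.625 pos [493.4 114.4  43. ] jaw -21.6 shift [ 0.0001  0.     -0.0004] turn [-0.001 -0.001  0.002] w 0.137 F [ 0.4 -1.7  3.9] T [-0.21 -0.13  0.02]
```

Call:
arm_command --deltas '[[[-1, 0, 0, 0, 0, -0.05, 0], [-1, 0, 0, 0, 0, -0.15, 0], [-1, 0, 0, 0, 0, -0.28, 0], [-1, 0, 0, 0, 0, -0.42, 0], [-1, 0, 0, 0, 0, -0.56, 0], [-1, 0, 0, 0, 0, -0.7, 0], [-1, 0, 0, 0, 0, -0.84, 0], [-1, 0, 0, 0, 0, -0.98, 0], [-1, 0, 0, 0, 0, -1.12, 0], [-1, 0, 0, 0, 0, -1.25, 0], [-1, 0, 0, 0, 0, -1.36, 0], [-1, 0, 0, 0, 0, -1.41, 0]]]' --force 30

```text
time: 5.12
tool_pos: [495.2, 115.0, 43.1]
tool_rot: [-0.682, 0.186, -0.188, 0.682]
ft_force: [5.3, 0.9, -4.2]
width: 0.132
```

```bash
python3 - <<'E'
from h import *
delta((493,114.5,43),58.5)
n="scene";I=bot.get_image(n);u=np.array([357,250])
cv2.imwrite(f"pics/{n}3.png",cv2.resize(I[u[1]-70:u[1]+60,u[0]-80:u[0]+80],None,fx=5,fy=4.6,interpolation=2))
E
```

```text
t 5.125 pos [495.2 115.   43.1] jaw 59.3 shift [-0.0016  0.0001 -0.0016] turn [-0.001  0.014  0.003] w 0.132 F [ 5.3  0.9 -4.2] T [ 0.2  -1.04 -0.07]
```

```bash
sleep 0.1
```

```text
(no output)
```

View pics/scene3.png

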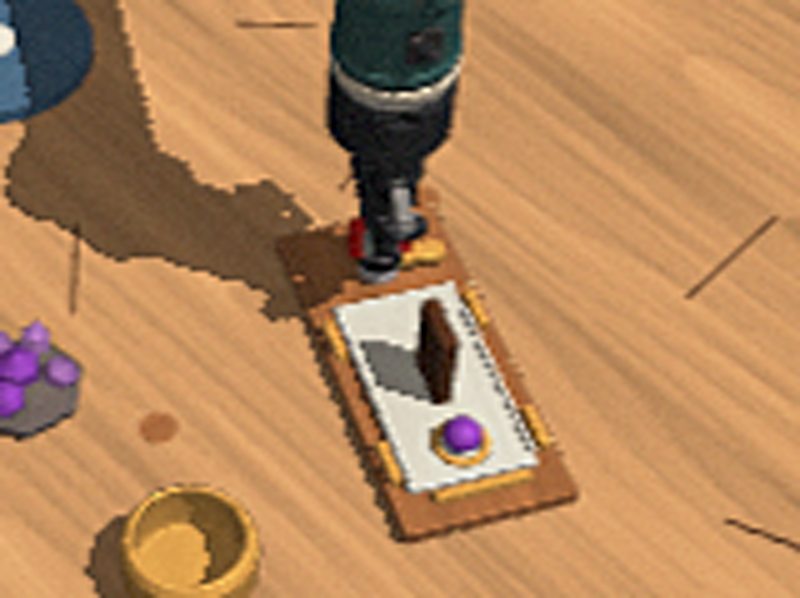

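The brass arm now points across the board (tip at (440,248)), clear of the tray. Releasing and rising.

Call:
arm_command --deltas '[[[-0.5, 0, 0, 0, 0, 0, 0], [-0.2, 0, 0, 0, 0, 0, 0], [-0.2, 0, 0, 0, 0, 0, 0], [-0.2, 0, -0.015, 0, 0, 0, 0], [-0.2, 0, -0.05, 0, 0, 0, 0], [0.2, 0, -0.08, 0, 0, 0, 0], [1, 0, -0.1, 0, 0, 0, 0], [1, 0, -0.1, 0, 0, 0, 0]]]' --force 20

```text
time: 6.18
tool_pos: [496.1, 115.5, 145.5]
tool_rot: [-0.681, 0.184, -0.189, 0.683]
ft_force: [1.2, 0.1, 0.1]
width: 0.987
```

```bash
python3 - <<'E'
from h import *
delta((534,209.5,143),-23.5)
for n in("scene","top"):
    I=bot.get_image(n);u=proj(n,[520,170,30]).astype(int)
    cv2.imwrite(f"pics/{n}4.png",cv2.resize(I[u[1]-70:u[1]+60,u[0]-80:u[0]+80],None,fx=4,fy=4,interpolation=2))
E
```

```text
t 6.175 pos [496.1 115.5 145.5] jaw 59.4 shift [-0.0153  0.0028  0.1002] turn [-0.008  1.447  0.002] w 0.987 F [1.2 0.1 0.1] T [-0.04  0.01  0.01]
```

```bash
sleep 0.1
```

```text
(no output)
```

View pics/scene4.png

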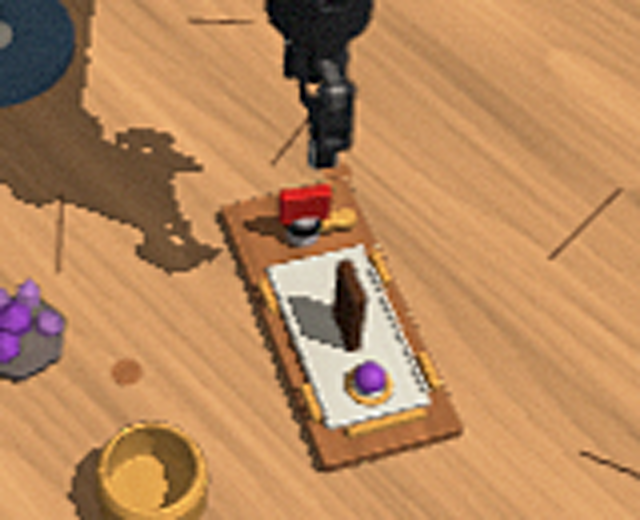

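View pics/top4.png

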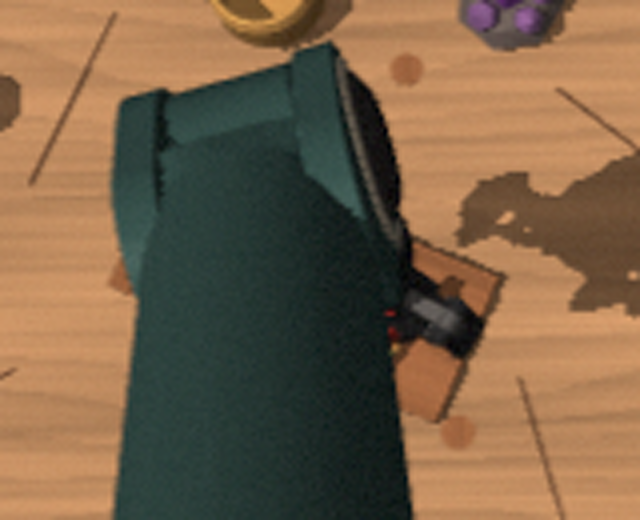

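The clamp is about 80° round and the tray is untouched, with the sphere at crop (370,378). Moving over the tray grip.

Call:
arm_command --deltas '[[[1, -0.001, 0, 0.008, 0, 0.07, 0], [1, -0.003, 0, 0.02, 0, 0.2, 0], [1, -0.005, 0, 0.033, 0, 0.36, 0], [1, -0.007, 0, 0.045, 0, 0.53, 0], [1, -0.009, 0, 0.058, 0, 0.7, 0], [1, -0.011, 0, 0.07, 0, 0.88, 0], [1, -0.012, 0, 0.08, 0, 1.05, 0], [1, -0.0135, 0, 0.089, 0, 1.21, 0], [1, -0.0145, 0, 0.095, 0, 1.34, 0], [1, -0.015, 0, 0.099, 0, 1.42, 0], [1, -0.0153, 0.003, 0.1, 0, 1.447, 0], [1, -0.0153, 0.003, 0.1, 0, 1.447, 0]]]' --force 20

```text
time: 7.78
tool_pos: [531.7, 208.6, 139.4]
tool_rot: [0.388, -0.59, 0.592, -0.388]
ft_force: [-0.3, -0.0, 0.2]
width: 0.997
```

```bash
python3 - <<'E'
from h import *
delta((534.2,209.2,58),-23.5)
n="scene"
I=bot.get_image(n);u=proj(n,[520,170,30]).astype(int)
cv2.imwrite(f"pics/{n}5.png",cv2.resize(I[u[1]-70:u[1]+60,u[0]-80:u[0]+80],None,fx=4,fy=4,interpolation=2))
E
```

```text
t 7.775 pos [531.7 208.6 139.4] jaw -23.5 shift [-0.0016  0.0814  0.0018] turn [-0.003  0.001  0.001] w 0.997 F [-0.3 -0.   0.2] T [ 0.   -0.    0.01]
```

```bash
sleep 0.1
```

```text
(no output)
```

View pics/scene5.png

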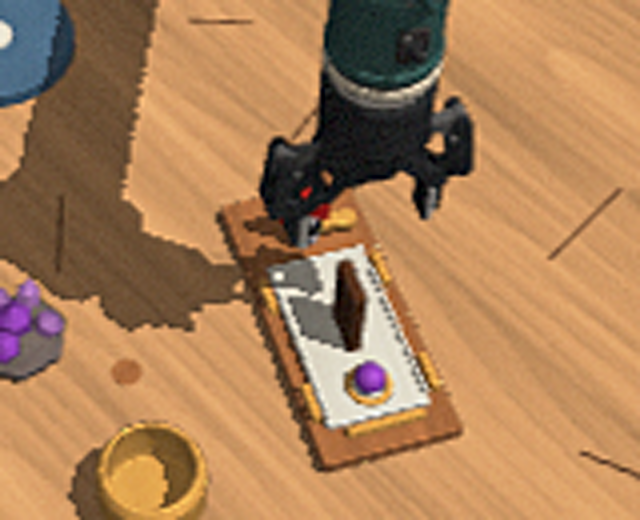

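The fingers straddle the grip line from above. Descending.

Call:
arm_command --deltas '[[[1, -0.001, 0.01, 0.001, 0, 0, 0], [1, -0.0016, 0.03, 0.0018, -0.003, 0, 0], [1, -0.0016, 0.05, 0.0018, -0.003, 0, 0], [1, -0.0016, 0.067, 0.0018, -0.003, 0, 0], [1, -0.0016, 0.077, 0.0018, -0.003, 0, 0], [1, -0.0016, 0.0814, 0.0018, -0.003, 0, 0], [1, -0.0016, 0.0814, 0.0018, -0.003, 0, 0]]]' --force 20

```text
time: 8.7
tool_pos: [534.6, 209.2, 58.2]
tool_rot: [0.388, -0.591, 0.591, -0.388]
ft_force: [-0.2, 0.8, 0.3]
width: 1.0
```

```bash
python3 - <<'E'
from h import *
delta((534.2,209.2,58),-23.5)
n="scene"
I=bot.get_image(n);u=proj(n,[520,170,30]).astype(int)
cv2.imwrite(f"pics/{n}6.png",cv2.resize(I[u[1]-70:u[1]+60,u[0]-80:u[0]+80],None,fx=4,fy=4,interpolation=2))
E
```

```text
t 8.7 pos [534.6 209.2  58.2] jaw -23.5 shift [ 0.0001  0.0002 -0.0003] turn [0. 0. 0.] w 1.0 F [-0.2  0.8  0.3] T [0.   0.02 0.  ]
```

```bash
sleep 0.1
```

```text
(no output)
```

View pics/scene6.png

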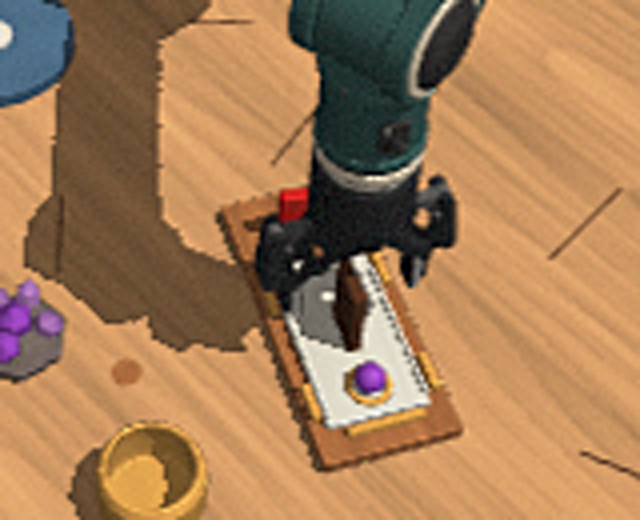

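The grip sits between the fingers. Closing softly, then tightening.

Call:
arm_command --deltas '[[[0.2, 0, 0, 0, 0, 0, 0], [-0.2, 0, 0, 0, 0, 0, 0], [-0.45, 0, 0, 0, 0, 0, 0], [-0.6, 0, 0, 0, 0, 0, 0], [-0.65, 0, 0, 0, 0, 0, 0], [-0.7, 0, 0, 0, 0, 0, 0], [-0.75, 0, 0, 0, 0, 0, 0], [-0.8, 0, 0, 0, 0, 0, 0], [-1, 0, 0, 0, 0, 0, 0], [-1, 0, 0, 0, 0, 0, 0]]]' --force 20

```text
time: 10.0
tool_pos: [534.5, 209.4, 58.6]
tool_rot: [-0.388, 0.591, -0.591, 0.388]
ft_force: [-1.1, 0.9, 1.2]
width: 0.132
```

Call:
arm_command --deltas '[[[-1, 0, 0, 0, 0, 0, 0], [-1, 0, 0, 0, 0, 0, 0], [-1, 0, 0, 0, 0, 0, 0]]]' --force 60

```text
time: 10.38
tool_pos: [534.6, 209.4, 58.6]
tool_rot: [-0.388, 0.591, -0.591, 0.388]
ft_force: [-1.8, 0.8, 1.9]
width: 0.131
```

```bash
python3 - <<'E'
from h import *
delta((534.2,209.2,58),-23.5)
E
```

```text
t 10.375 pos [534.6 209.4  58.6] jaw -23.5 shift [ 0.0003  0.0006 -0.0003] turn [-0.     0.001 -0.   ] w 0.131 F [-1.8  0.8  1.9] T [0.04 0.15 0.02]
```

Call:
arm_command --deltas '[[[-1, 0, -0.001, 0, 0, 0, 0], [-1, 0, -0.004, 0, 0, 0, 0], [-1, 0, -0.009, 0, 0, 0, 0], [-1, 0, -0.016, 0, 0, 0, 0], [-1, 0, -0.025, 0, 0, 0, 0], [-1, 0, -0.035, 0, 0, 0, 0], [-1, 0, -0.045, 0, 0, 0, 0], [-1, 0, -0.054, 0, 0, 0, 0], [-1, 0, -0.061, 0, 0, 0, 0], [-1, 0, -0.066, 0, 0, 0, 0], [-1, 0, -0.069, 0, 0, 0, 0], [-1, 0, -0.07, 0, 0, 0, 0]]]' --force 60

```text
time: 11.88
tool_pos: [534.6, 209.4, 128.7]
tool_rot: [-0.388, 0.591, -0.591, 0.388]
ft_force: [-0.3, -0.5, -3.8]
width: 0.129
```

```bash
python3 - <<'E'
from h import *
delta((539,-273,160.6),-23.5)
n="scene"
I=bot.get_image(n);u=proj(n,[520,170,30]).astype(int)
cv2.imwrite(f"pics/{n}7.png",cv2.resize(I[u[1]-70:u[1]+60,u[0]-80:u[0]+80],None,fx=4,fy=4,interpolation=2))
E
```

```text
t 11.875 pos [534.6 209.4 128.7] jaw -23.5 shift [ 0.4407 -0.032   0.1962] turn [-0.     0.001 -0.   ] w 0.129 F [-0.3 -0.5 -3.8] T [0.01 0.01 0.  ]
```

```bash
sleep 0.1
```

```text
(no output)
```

View pics/scene7.png

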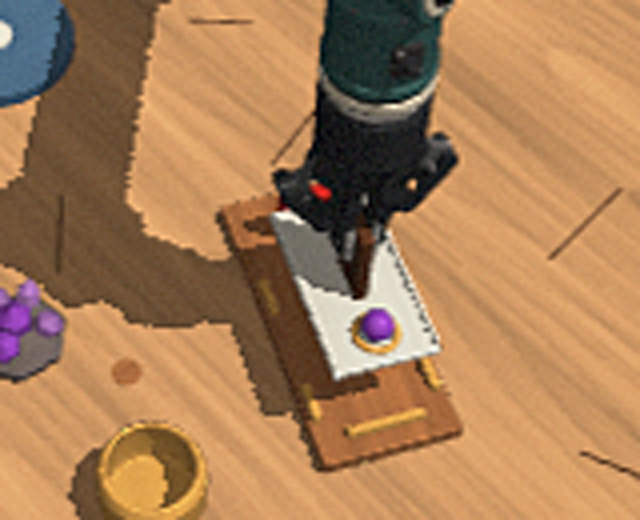

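Tray lifted level, with the sphere at (378,325) in its pocket. Rising the rest of the way, then carrying in smooth stages.

Call:
arm_command --deltas '[[[-1, 0, -0.002, 0, 0, 0, 0], [-1, 0, -0.006, 0, 0, 0, 0], [-1, 0, -0.012, 0, 0, 0, 0], [-1, 0, -0.019, 0, 0, 0, 0], [-1, 0, -0.025, 0, 0, 0, 0], [-1, 0, -0.029, 0, 0, 0, 0], [-1, 0, -0.031, 0, 0, 0, 0], [-1, 0, -0.032, 0, 0, 0, 0]]]' --force 60

```text
time: 12.92
tool_pos: [534.5, 209.3, 160.7]
tool_rot: [-0.388, 0.591, -0.591, 0.388]
ft_force: [-0.2, 1.1, -3.8]
width: 0.13
```

Call:
arm_command --deltas '[[[-1, 0.003, 0, 0.001, 0, 0, 0], [-1, 0.011, 0, 0.005, 0, 0, 0], [-1, 0.025, 0, 0.011, 0, 0, 0], [-1, 0.043, 0, 0.019, 0, 0, 0], [-1, 0.065, 0, 0.029, 0, 0, 0], [-1, 0.088, 0, 0.039, 0, 0, 0], [-1, 0.11, 0, 0.049, 0, 0, 0], [-1, 0.128, 0, 0.057, 0, 0, 0], [-1, 0.141, 0, 0.063, 0, 0, 0], [-1, 0.149, 0, 0.066, 0, 0, 0], [-1, 0.153, 0, 0.068, 0, 0, 0], [-1, 0.154, 0, 0.0685, 0, 0, 0]]]'

```text
time: 14.42
tool_pos: [536.0, 41.1, 160.6]
tool_rot: [-0.388, 0.591, -0.591, 0.388]
ft_force: [-0.1, 0.8, -3.9]
width: 0.131
```

```bash
python3 - <<'E'
from h import *
delta((539,-273,160.6),-23.5)
E
```

```text
t 14.425 pos [536.   41.1 160.6] jaw -23.4 shift [ 0.287  -0.      0.1277] turn [ 0.     0.001 -0.   ] w 0.131 F [-0.1  0.8 -3.9] T [-0.01 -0.02  0.04]
```

Call:
arm_command --deltas '[[[-1, 0.003, 0, 0.001, 0, 0, 0], [-1, 0.011, 0, 0.005, 0, 0, 0], [-1, 0.025, 0, 0.011, 0, 0, 0], [-1, 0.043, 0, 0.019, 0, 0, 0], [-1, 0.065, 0, 0.029, 0, 0, 0], [-1, 0.088, 0, 0.039, 0, 0, 0], [-1, 0.11, 0, 0.049, 0, 0, 0], [-1, 0.128, 0, 0.057, 0, 0, 0], [-1, 0.141, 0, 0.063, 0, 0, 0], [-1, 0.149, 0, 0.066, 0, 0, 0], [-1, 0.153, 0, 0.068, 0, 0, 0], [-1, 0.154, 0, 0.0685, 0, 0, 0]]]'

```text
time: 15.92
tool_pos: [537.7, -127.1, 160.5]
tool_rot: [-0.388, 0.591, -0.591, 0.388]
ft_force: [0.4, 0.2, -4.2]
width: 0.131
```

Call:
arm_command --deltas '[[[-1, 0.003, 0, 0.001, 0, 0, 0], [-1, 0.01, 0, 0.004, 0, 0, 0], [-1, 0.022, 0, 0.01, 0, 0, 0], [-1, 0.038, 0, 0.017, 0, 0, 0], [-1, 0.056, 0, 0.025, 0, 0, 0], [-1, 0.075, 0, 0.033, 0, 0, 0], [-1, 0.094, 0, 0.042, 0, 0, 0], [-1, 0.11, 0, 0.049, 0, 0, 0], [-1, 0.122, 0, 0.054, 0, 0, 0], [-1, 0.129, 0, 0.0575, 0, 0, 0], [-1, 0.132, 0, 0.059, 0, 0, 0], [-1, 0.133, 0, 0.0592, 0, 0, 0]]]'

```text
time: 17.42
tool_pos: [539.3, -272.3, 160.4]
tool_rot: [-0.388, 0.591, -0.591, 0.388]
ft_force: [-1.0, 0.4, -3.8]
width: 0.131
```

```bash
python3 - <<'E'
from h import *
delta((539,-273,160.6),-23.5)
for n in("scene","top"):
    I=bot.get_image(n);cv2.imwrite(f"pics/{n}8.png",I);u=proj(n,[550,-230,130]).astype(int)
    cv2.imwrite(f"pics/{n}8z.png",cv2.resize(I[max(0,u[1]-70):u[1]+60,u[0]-80:u[0]+80],None,fx=4,fy=4,interpolation=2));print(u)
E
```

```text
t 17.425 pos [ 539.3 -272.3  160.4] jaw -23.4 shift [ 0.0008 -0.0002  0.    ] turn [ 0.001  0.002 -0.001] w 0.131 F [-1.   0.4 -3.8] T [-0.03 -0.03  0.03]
[272 164]
[409 193]
```

```bash
sleep 0.1
```

```text
(no output)
```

View pics/scene8z.png

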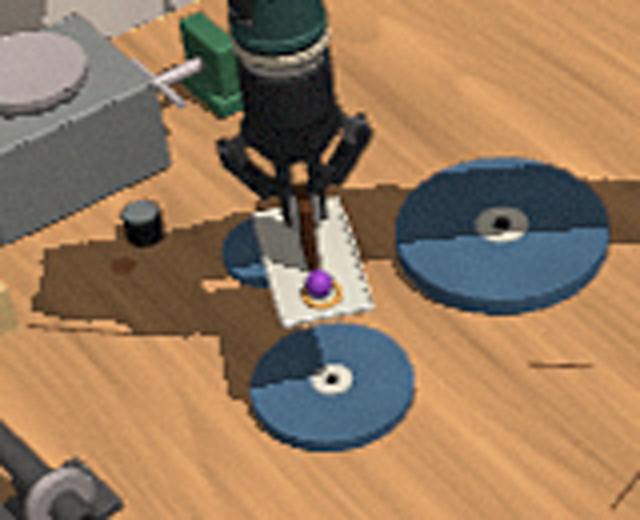

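View pics/top8z.png

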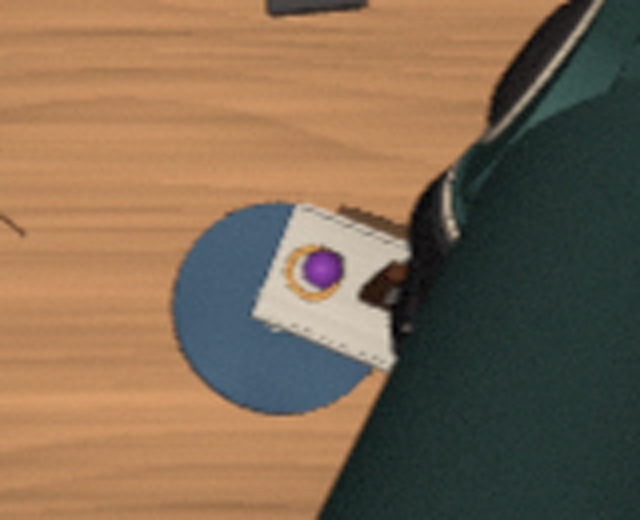

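View pics/scene8.png

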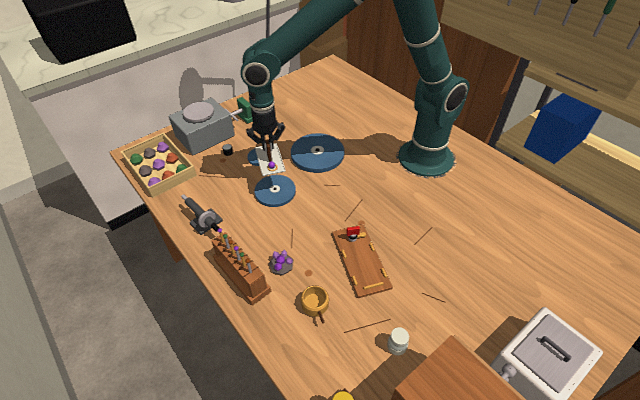

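The scene view shows the sphere in its pocket at (319,284), above the lap, with the board empty and the clamp across it. The top view shows the sphere at (323,268). Next I measure the sphere against the lap's hole in both views.

```bash
python3 - <<'E'
from h import *
b={};l={}
for n,box,lb in(("scene",(255,145,285,180),(262,178,288,200)),("top",(395,175,420,200),(390,190,410,210))):
    I=cv2.imread(f"pics/{n}8.png");m=mask(I,(125,80,40),(160,255,255),box);q=cv2.moments(m,True);b[n]=(q["m10"]/q["m00"],q["m01"]/q["m00"]);print(n,q["m00"],b[n],plane(n,*b[n],134).round(1))
    I0=cv2.imread(f"pics/{n}0.png");h=cv2.cvtColor(I0,40);m=mask(I0,(0,0,0),(180,255,255),lb)&(~cv2.inRange(h,(95,80,40),(120,255,255)))
    c=max(cv2.findContours(m,0,1)[0],key=cv2.contourArea);(x,y),r=cv2.minEnclosingCircle(c);q=cv2.moments(c);x,y=q["m10"]/q["m00"],q["m01"]/q["m00"];l[n]=(x,y);print("hole",x,y,r,plane(n,x,y,16).round(1))
print("ball",tri(b["scene"],b["top"]),"lap",tri(l["scene"],l["top"]))
E
```

```text
scene 34.0 (271.2647058823529, 164.26470588235293) [ 555.7 -229.8  134. ]
hole 274.2890855457227 188.48082595870204 5.246294975280762 [ 557.1 -228.8   16. ]
top 64.0 (409.25, 189.609375) [ 560. -229.  134.]
hole 398.9883855981417 198.72009291521485 7.280210018157959 [ 560.7 -227.6   16. ]
ball (array([ 558.32487943, -227.20305407,  137.90845743]), np.float64(2.1507127567387836)) lap (array([ 559.41418106, -226.19305947,   19.93144709]), np.float64(1.4661163068371696))
```

Sphere relative to lap centre: about (-1, -1.2) mm, with a height difference of 118 mm (as wanted). Making a small correction and letting it settle.

Call:
arm_command --deltas '[[[-1, -0.0005, 0, 0.0001, 0, 0, 0], [-1, -0.001, 0, 0.0003, 0, 0, 0], [-1, -0.0014, 0, 0.0004, 0, 0, 0], [-1, -0.0014, 0, 0.0004, 0, 0, 0], [-1, -0.0014, 0, 0.0004, 0, 0, 0], [-1, -0.0014, 0, 0.0004, 0, 0, 0], [-1, -0.0014, 0, 0.0004, 0, 0, 0], [-1, -0.0014, 0, 0.0004, 0, 0, 0]]]'

```text
time: 18.52
tool_pos: [540.2, -271.0, 160.5]
tool_rot: [-0.388, 0.591, -0.591, 0.389]
ft_force: [-1.0, -0.2, -4.1]
width: 0.133
```

```bash
python3 - <<'E'
from h import *
delta((540,-272,160.6),-23.5)
for n,box in(("scene",(255,145,285,180)),("top",(395,175,420,200))):
    I=bot.get_image(n);cv2.imwrite(f"pics/{n}9.png",I)
    m=mask(I,(125,80,40),(160,255,255),box);q=cv2.moments(m,True);print(n,plane(n,q["m10"]/q["m00"],q["m01"]/q["m00"],134).round(1))
# tray level check: free corners of plate top at z~122 in scene
I=cv2.imread("pics/scene9.png");cv2.imwrite("pics/z9.png",cv2.resize(I[135:185,245:300],None,fx=10,fy=10,interpolation=2))
I=cv2.imread("pics/top9.png");cv2.imwrite("pics/z9t.png",cv2.resize(I[165:220,385:440],None,fx=10,fy=10,interpolation=2))
print(np.abs(bot.get_state()["qvel"]).max())
E
```

```text
t 18.525 pos [ 540.2 -271.   160.5] jaw -23.4 shift [ 0.001  -0.0001  0.0002] turn [ 0.001  0.002 -0.001] w 0.133 F [-1.  -0.2 -4.1] T [-0.05  0.   -0.01]
scene [ 557.3 -227.5  134. ]
top [ 561.1 -228.   134. ]
0.002473670782029933
```

```bash
sleep 0.1
```

```text
(no output)
```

View pics/z9.png

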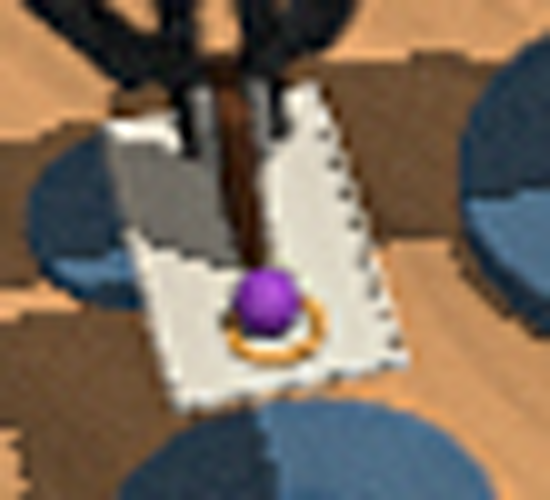

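View pics/z9t.png

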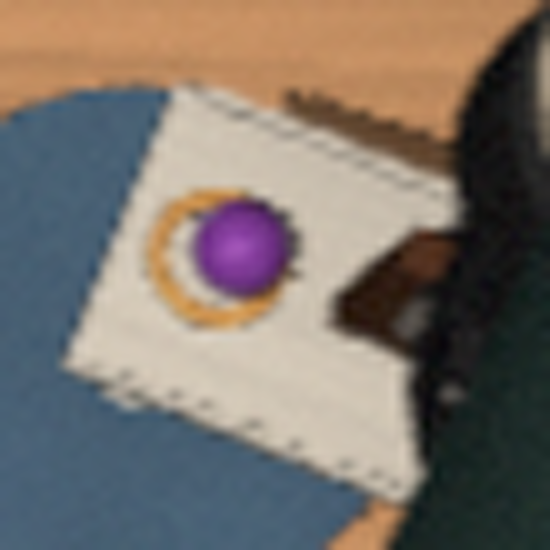

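The sphere sits in the ring in both views, resting towards the grip side of it. Checking level from the plate corners: scene (405,360) and (180,408), top (65,365) and (172,88), plus the two rear corners in the scene view.

```bash
python3 - <<'E'
from h import *
s=lambda x,y:(245+(x+.5)/10-.5,135+(y+.5)/10-.5)
t=lambda x,y:(385+(x+.5)/10-.5,165+(y+.5)/10-.5)
print(tri(s(405,360),t(65,365)),tri(s(180,408),t(172,88)))
c=np.array([plane("scene",*s(*p),122) for p in((405,360),(315,85),(110,125),(180,408))])[:,:2]
print(c.round(1),[np.linalg.norm(c[i]-c[i-1]).round(1) for i in range(4)])
a=c[0]+c[3]-c[1]-c[2];print(c.mean(0),np.degrees(np.arctan2(a[1],a[0])),"pocket",c.mean(0)+50*a/np.linalg.norm(a))
# grip axis tilt: pocket ring centre
for n,p in(("scene",s(276,330)),("top",t(222,258))):print(plane(n,*p,126).round(1))
E
```

```text
(array([ 532.79654216, -184.15419609,  124.01621377]), np.float64(1.9284324888919313)) (array([ 604.03024873, -214.48572982,  123.31526653]), np.float64(0.9602213205250174))
[[ 531.2 -185. ]
 [ 470.8 -323. ]
 [ 540.5 -352.8]
 [ 603.2 -215.2]] [np.float64(78.1), np.float64(150.6), np.float64(75.7), np.float64(151.2)]
[ 536.40973491 -269.0293966 ] 65.9439958189804 pocket [ 556.79120493 -223.37202392]
[ 558.5 -221.9  126. ]
[ 559.9 -224.6  126. ]
```

```bash
python3 - <<'E'
from h import *
zt=lambda x,y:(190+(x+.5)/6-.5,170+(y+.5)/6-.5)
zs=lambda x,y:(320+(x+.5)/6-.5,215+(y+.5)/6-.5)
print(tri(zs(385,393),zt(127,247))[0],tri(zs(237,432),zt(203,95))[0])
s=bot.get_state();print(s["time"],s["tool_pos"],np.abs(s["qvel"]).max(),s["ft_force"])
bot.close_job()
E
```

```text
[528.35737863 293.77344516  20.97516743] [599.69974658 262.51707489  20.33154516]
18.625 [ 540.19744414 -270.98532955  160.42661444] 0.002473670782029933 [ 5.27555150e-04  1.32843320e-01 -2.87002224e+00]
the job is handed in; nothing more can be done
```

I turned the clamp knob about 81° anticlockwise and released it, lifted the tray by its wooden grip, and carried it to the middle-sized lap. I handed the job in at 18.6 s, still holding the tray there and still.

**Clamp:** the picture taken after release showed the brass arm lying across the board, clear of the tray.

**Position:** the sphere was in its pocket, about 1 mm or less from the lap centre in each camera view. It rests about 4 mm towards the grip side, within its play in the ring.

**Height:** the tool height puts the tray's underside about 102 mm above the bench-side reference used for the lap top, or 116 mm above the bench against a lap top at 16 mm. The two-camera measurement gave the sphere 118 mm above the lap top, as it should be.

**Level:** the two front plate corners measured 124.0 and 123.3 mm high, against an expected 122. The same measurement read about 1 mm high when the tray was parked, so any tilt is within about 1°. I could not check the rear corners in the top view because the arm hid them.

**Cameras:** the two views disagree by about 4 mm in x, so I compared the sphere and the lap within each view. The other things on the bench looked undisturbed in the wide picture taken once the tray was above the lap.

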